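# Open the cherry jar in the topping rack

### The job

Set the closed jar of candied cherries (red lid) upright into the empty square well of the wooden topping rack, which keeps it from turning, and with the jar sitting fully down in the well unscrew its tight lid. Stop turning once the threads let go, lift the lid off and finish still holding it level just above the open jar, about two centimetres over the mouth, ready to go back on; keep the jar upright throughout and leave the other jars, the cups, the cake box and the scoop where they are.

Things in the scene. Friction and masses are not known exactly. Their poses are not given: they have to be found in the camera images.
- jar: clear glass jar of dark red cherries: square body 62 x 62 mm, 84 mm tall (lowest 4 mm 58 mm square), then a round neck, 46 mm across, to the rim 102 mm above the underside; 0.3 to 0.55 kg. Starts upright on the counter at any yaw, red lid on. Origin at the centre of its underside, z up, x and y square to its sides.
- lid: red ribbed round screw lid, 60 mm diameter, 18 mm tall, 40 g, screwed tight on the jar. Origin on its axis at the lower edge of its skirt, z up; its top is 18 mm higher. Closed, the origin is 88 mm above the jar's underside (4 mm above the square glass shoulder), its x axis along the jar's. The closed jar can be lifted by it: pulled up before it is unscrewed it brings the jar along.
- jar_mouth (a point): centre of the jar's mouth at the rim, 102 mm above the underside. The neck has a three-start lug thread: turned counter-clockwise seen from above, the lid is tight at first (up to about 0.5 N m; on the bare counter the jar turns along), then loose, and is free to lift at 55 to 95 degrees of turn; further on the lugs meet the next thread. It need not rise while it turns. Grip firmly.
- rack: oak topping rack fixed to the counter: block 106 x 336 mm, 45 mm tall. Origin at the centre of its underside, z up. Three square wells in a row at y = -110, 0 and +110 mm, each 66 x 66 mm (2 mm to spare on each side of a jar), 30 mm deep, with a 3 mm chamfer at the mouth and sides parallel to the rack's x and y. The wells at y = 0 and +110 mm hold other jars.
- well (a point): centre of the floor of the rack's empty well, 15 mm above the counter and 30 mm below the rack's top.
- jar_green: bystander: same size of jar, lid on, green lid, pistachio nuts, loose on the counter; lid top 106 mm high. Origin at the centre of its underside.
- jar_yellow: bystander: same size of jar, lid on, yellow lid, fudge cubes, loose on the counter. Origin at the centre of its underside.
- jar_white: bystander: same size of jar, white lid, almonds, standing in the rack's middle well; lid top 121 mm above the counter. Origin at the centre of its underside.
- jar_black: bystander: same size of jar, black lid, chocolate balls, standing in the rack's +y end well; lid top 121 mm above the counter. Origin at the centre of its underside.
- cake_box: bystander: white cardboard cake box with a red band, 113 x 113 x 73 mm, beyond the jars. Origin at the centre of its underside.
- cups: bystander: upright stack of white paper cups, 80 mm across, 110 mm tall. Origin at the centre of its underside.
- scoop: bystander: steel ice-cream scoop with a black handle, 200 mm long, 25 mm high, lying on the counter in front of the rack. Origin about 20 mm beyond the handle's inner end, on the counter; x towards the bowl.
Mind the look-alikes: they are no part of the job. What is shaped like the lid but black or grey is not meant.

How it is judged:
By the outcome, as a careful person would: the job done as asked, in the order asked, and still so for the second after the job is handed in, while the arm keeps its last pose, push and grip.
It also fails if it takes over 48 s, if anything falls off the work surface, if the arm or the gripper's body presses on something with over 40 N, if the wrist force passes 120 N, or if a joint passes its speed limit or range.

### The arm

A 6-joint arm with a two-finger parallel gripper is mounted at the origin on the work surface. World frame = base frame: x ahead of the robot, y to its left, z up, the work surface at z = 0. Lengths are in m, angles in degrees, forces in N, time in s.
With the tool pointing down it reaches from about 0.325 to 0.875 m from the base axis. Payload 4.4 kg.
Tool frame: the origin (TCP) lies at the very end of the fingers, on their centre line; the grasp point (between the pads) lies behind it (manip.grasp_offset is the z of the grasp point in the tool frame, in m); z points along the fingers, y is the direction in which the jaws open and shut (so a half turn about z gives the same grasp; the last joint's range is limited). The gripper opens to 85 mm and grips with 20 to 120 N. Pads are 22 mm wide; open, the fingers measure 114 mm over their backs; the gripper's body (76 mm by 85 mm) begins 54 mm behind the grasp point. The pads swing forward as they close: fully open they stand 13 mm farther back than shut.
Start: joints at [61.507, 11.837, 88.321, -0, 79.842, -8.623], TCP at [0.195, 0.541, 0.231] pointing down, gripper open.
Joint ranges: [-156.59, 156.59], [-49.26, 127.26], [12.9, 141.05], [-63.56, 243.56], [4.71, 150.69], [-161.64, 161.64]. Speed limits (degrees/s): [159.86, 159.86, 180, 180, 180, 180].

### API

Orientations are given as [roll, pitch, yaw] about the fixed x, y, z axes, in that order (R = Rz(yaw) Ry(pitch) Rx(roll)).
In Python, from cell import manip gives the robot as it stands. The module is installed in compiled form; this text tells all that it offers.
- The arm moves only by the tool jog_arm, never from a script. Its argument "commands" is a list that holds one entry, the list of rows, each a list of 5 numbers: the opening in per cent of the stroke, from 0 (shut) to 100 (fully open), then the shift along the tool's x, y, z in m, then the turn about the tool's z in rad. In form: [[[hand, x, y, z, turn], ...]]. A call has 1 to 12 rows; each row shifts and turns the pose as measured when the row begins, along the tool's axes as they then stand; what a row does not reach is not made up. A row lasts 1/10 s, in which the tool goes at most 50 mm and 8.59 degrees, less where a joint would pass 70% of its speed; a pose out of reach is approached as far as the arm can. A call is refused whole if a number of a shift passes 0.05 or a number of a turn 0.15, either way. A call with a gripper value outside its range is refused whole. The fingers move at their own pace and stop on an object; "newtons" is the grip in N (left out, the last holds). Time passes only in rows, so rows that do not move let the fingers close. It gives the time, the measured TCP pose, the force and the opening at its end, in the units of the state.
- manip.observe(): the state, without advancing time (a new reading comes with each control period).
- manip.read_camera(name): name is "scene" or "top" or "wrist"; returns a dict with "image" (420x560x3 uint8, red, green, blue), "mtx" (3x3 intrinsics, pixels), "k1" (the pictures are not rectified: a ray, as slopes to the right and down, at radius r is drawn at 1 + k1 r^2 times it, then the intrinsics apply), "view" (4x4, takes a point from world to camera coordinates). Camera axes: x right, y down, z forward; pixel columns grow to the right and rows downward; lengths in m; the calibration is good to about 2 mm. A picture is of the moment at which its call begins. There is no depth.
- manip.hand_in(): hands the job in, once; it reports no verdict.
The state is a dict: "t": time; "joint_pos": joint angles; "qvel": joint speeds; "joint_torque": joint torques, N m; "ee_pos": TCP position; "eef_rot": TCP orientation; "wrist_force": force on the tool from outside, world axes, zero at the start; "torque": the same for the moment, N m; "opening": opening from 0.0 (shut) to 1.0 (fully open).
Only numpy, scipy, OpenCV 4.12 (cv2) and the standard library are available. Lean on these libraries where they do the work, as an engineer would, in place of code of your own. Each camera call takes 0.05 s, during which the arm holds its last target. There are 200 camera calls.

## Working session

There is one attempt and no reset: what is moved stays moved. The work goes in short steps, Python scripts to look and compute and a tool call to move; the robot and the scene stay as the last step left them, time stands still between calls to the robot, and variables do not carry over. Pictures are saved under pics/ and viewed, about 8 in all and at most 12, crops included, and the job is handed in when it is done.

Besides the shell and the picture viewer there is one more tool, called after "Request:" as name(argument=value, ...), one argument or row to a line, values as JSON. jog_arm: Moves the arm, as the interface text tells. Its arguments: {"type":"object","properties":{"commands":{"type":"array"},"newtons":{"type":"number"}},"required":["commands"]}

```bash
mkdir -p pics
python3 - <<'E'
from cell import manip
import cv2,numpy as np,pickle
print(manip.observe(),manip.grasp_offset)
d={n:manip.read_camera(n) for n in("scene","top")}
pickle.dump(d,open('d0.pkl','wb'))
for n in d:
    cv2.imwrite(f'pics/{n}0.png',d[n]['image'][:,:,::-1]); print(n,d[n]['mtx'],d[n]['k1'],d[n]['view'])
E
```

```text
{'t': 0.0, 'joint_pos': array([ 6.15076316e+01,  1.18836154e+01,  8.84070744e+01,  1.50580637e-03,
        7.98433078e+01, -8.62361744e+00]), 'qvel': array([ 0.00120107, -0.09819749, -0.0854452 ,  0.04285676, -0.08214969,
        0.08353147]), 'joint_torque': array([-1.24190534e-03, -3.83037794e+01, -2.91590720e+01, -3.48298172e-04,
        1.05267667e-02,  2.11677545e-06]), 'ee_pos': array([0.19505454, 0.54007404, 0.23011324]), 'eef_rot': array([-1.79867739e+02, -2.15567995e-02,  1.60130957e+02]), 'wrist_force': array([ 0.41792678, -1.13584611,  0.2137095 ]), 'torque': array([-0.0105562 , -0.00889322,  0.04276467]), 'opening': 0.999683125785543} -0.0187
scene [[543.14417728   0.         273.2121533 ]
 [  0.         543.14417728 198.28882665]
 [  0.           0.           1.        ]] -0.09812754507939488 [[-0.41418397  0.91013263 -0.01049947  0.28017935]
 [ 0.76318591  0.34097922 -0.5488902  -0.40212713]
 [-0.49598277 -0.23535457 -0.83582852  1.68763193]
 [ 0.          0.          0.          1.        ]]
top [[414.6393585    0.         279.02089468]
 [  0.         414.6393585  209.64534545]
 [  0.           0.           1.        ]] -0.00101505190141578 [[ 0.01875826 -0.99974318  0.01271651 -0.05647995]
 [-0.98698459 -0.02054764 -0.15949677  0.61425817]
 [ 0.15971711 -0.00955911 -0.98711654  0.91686146]
 [ 0.          0.          0.          1.        ]]
```

View pics/scene0.png

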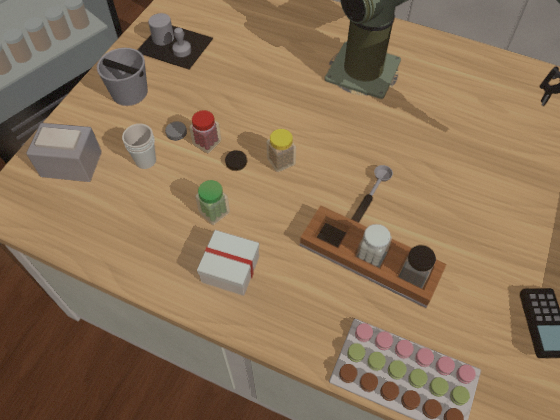

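View pics/top0.png

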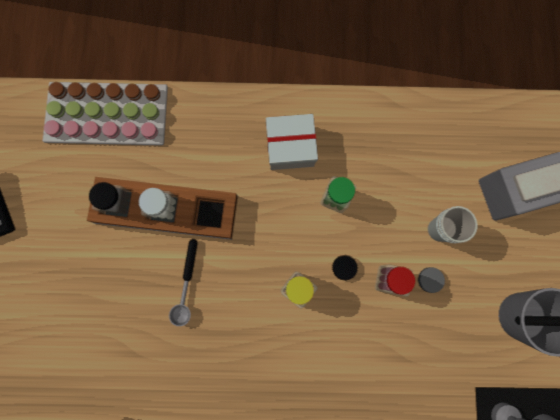

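The scene view shows the red-lid jar at about (204,120), or (400,280) in the top view. The empty well is at (332,234), or (209,213) in the top view.

These could be mistaken for the target (scene px / top px):
- loose black lid: (236,160) / (345,268)
- loose grey lid: (176,130) / (431,280)
- green jar: (211,190) / (340,190)
- yellow jar: (281,138) / (300,290)
- rack jars, white (376,238) / (153,201) and black (420,258) / (104,195)
- red band on the cake box: (230,262) / (292,139)

I choose the red-lid jar and will check it in a crop.

```bash
cat > h.py <<'E'
import numpy as np,cv2
def rays(c,uv):
    D=np.array([c['k1'],0,0,0,0.])
    # model: drawn = s*(1+k1 r^2) = OpenCV k1 model
    n=cv2.undistortPoints(np.float64(uv).reshape(-1,1,2),c['mtx'],D)[:,0]
    R,t=c['view'][:3,:3],c['view'][:3,3]
    return -R.T@t,np.c_[n,np.ones(len(n))]@R
def onz(c,uv,z):
    o,d=rays(c,uv); return o+d*((z-o[2])/d[:,2])[:,None]
def proj(c,P):
    R,t=c['view'][:3,:3],c['view'][:3,3]
    return cv2.projectPoints(np.float64(P).reshape(-1,1,3),cv2.Rodrigues(R)[0],t,c['mtx'],np.array([c['k1'],0,0,0,0.]))[0][:,0]
def cross(c1,u1,c2,u2):
    o1,d1=rays(c1,u1);o2,d2=rays(c2,u2);d1,d2=d1[0],d2[0]
    s=np.linalg.lstsq(np.c_[d1,-d2],o2-o1,rcond=None)[0]
    a,b=o1+s[0]*d1,o2+s[1]*d2
    return (a+b)/2,np.linalg.norm(a-b)
def blob(m,near):
    m=cv2.morphologyEx(m.astype(np.uint8),cv2.MORPH_OPEN,np.ones((3,3)))
    cs=cv2.findContours(m,0,1)[0]
    cs=[k for k in cs if cv2.contourArea(k)>60]
    return min(cs,key=lambda k:np.linalg.norm(k[:,0].mean(0)-near))
def hsv(c): return cv2.cvtColor(c['image'],cv2.COLOR_RGB2HSV).astype(int)
E
python3 - <<'E'
import pickle;from h import *
d=pickle.load(open('d0.pkl','rb'));t,s=d['top'],d['scene']
def red(c):h=hsv(c);return ((h[...,0]<8)|(h[...,0]>172))&(h[...,1]>200)&(h[...,2]>120)
k=blob(red(t),(400,280));e=cv2.fitEllipse(k);k2=blob(red(s),(204,118));e2=cv2.fitEllipse(k2);print(e,e2)
print('lid top z=.106',onz(t,e[0],.106),onz(s,e2[0],.106),cross(t,e[0],s,e2[0]))
for n,near in(('top',(209,213)),('scene',(332,234))):
    c=d[n];h=hsv(c);m=(h[...,2]<60);k=blob(m,near);r=cv2.minAreaRect(k);print(n,r,cv2.contourArea(k))
h=hsv(t);m=(h[...,2]<150)|(h[...,1]>175)
# crops
def crop(c,x,y,w,f):return cv2.resize(c['image'][y-w:y+w,x-w:x+w],None,fx=f,fy=f,interpolation=cv2.INTER_CUBIC)[:,:,::-1]
a=np.hstack([crop(t,400,275,37,5),crop(s,205,130,37,5)]);b=np.hstack([crop(t,209,213,37,5),crop(s,332,234,37,5)])
im=np.vstack([a,b])
im=cv2.resize(im,(600,600));cv2.imwrite('pics/crop.png',im)
E
```

```text
Traceback (most recent call last):
  File "h.py", line 22, in blob
    return min(cs,key=lambda k:np.linalg.norm(k[:,0].mean(0)-near))
ValueError: min() iterable argument is empty
```

Run:
```python
import pickle;from h import *
d=pickle.load(open('d0.pkl','rb'));t,s=d['top'],d['scene']
print(hsv(t)[280,400],hsv(s)[119,203])
def red(c):h=hsv(c);return ((h[...,0]<6)|(h[...,0]>172))&(h[...,1]>180)&(h[...,2]>100)
k=blob(red(t),(400,280));e=cv2.minEnclosingCircle(k);k2=blob(red(s),(204,118));e2=cv2.fitEllipse(k2);print(e,cv2.fitEllipse(k),e2)
print('lid top z=.106',onz(t,e[0],.106),onz(s,e2[0],.106),cross(t,e[0],s,e2[0]))
for n,near in(('top',(209,213)),('scene',(332,234))):
    c=d[n];h=hsv(c);m=(h[...,2]<75);k=blob(m,near);r=cv2.minAreaRect(k);print(n,r,cv2.contourArea(k))
def crop(c,x,y,w,f):return cv2.resize(c['image'][y-w:y+w,x-w:x+w],None,fx=f,fy=f,interpolation=cv2.INTER_CUBIC)[:,:,::-1]
a=np.hstack([crop(t,400,275,37,5),crop(s,205,130,37,5)]);b=np.hstack([crop(t,209,213,37,5),crop(s,332,234,37,5)])
cv2.imwrite('pics/crop.png',cv2.resize(np.vstack([a,b]),(600,600)))
```

```text
[  1 215 135] [  2 187 158]
((400.5, 280.5), 14.159902572631836) ((400.84100341796875, 280.1588439941406), (25.619028091430664, 27.255184173583984), 130.3567352294922) ((202.4204864501953, 120.18887329101562), (17.170286178588867, 19.73624038696289), 91.80439758300781)
lid top z=.106 [[ 0.45780669 -0.30689779  0.106     ]] [[ 0.46572117 -0.30152649  0.106     ]] (array([ 0.45738761, -0.30909443,  0.09443685]), np.float64(0.002610469027575456))
top ((206.41542053222656, 212.67694091796875), (31.504823684692383, 29.768335342407227), 7.125016689300537) 808.0
scene ((331.20001220703125, 234.60003662109375), (24.149532318115234, 16.994115829467773), 26.56505012512207) 370.0
```

View pics/crop.png

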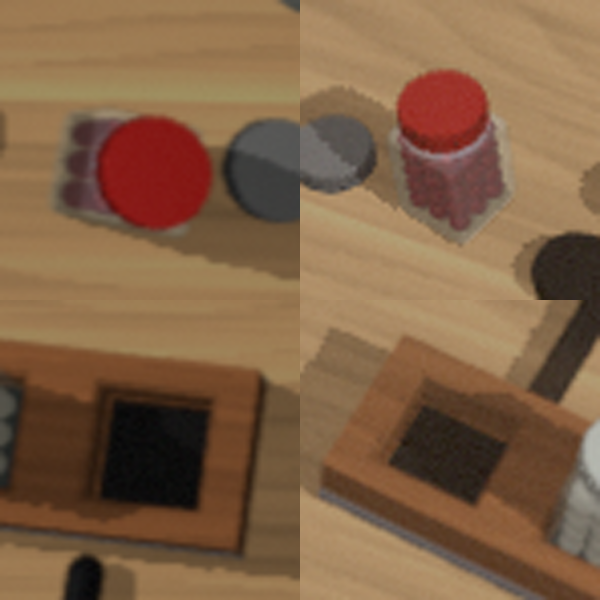

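The crop confirms the choice. It shows a red ribbed lid on a square glass jar of cherries, with the grey lid lying to its right on the counter. The jar is at about (0.458, -0.307), turned a few degrees. The well at (209,213) is dark and empty. I'll move over the jar for a wrist view.

Request:
jog_arm(
  commands=[
    [[100,-0.032,-0.029,0,0],[100,-0.032,-0.029,0,0],[100,-0.032,-0.029,0,0],[100,-0.032,-0.029,0,0],[100,-0.032,-0.029,0,0],[100,-0.032,-0.029,0,0],[100,-0.032,-0.029,0,0],[100,-0.032,-0.029,0,0],[100,-0.032,-0.029,0,0],[100,-0.032,-0.029,0,0],[100,-0.032,-0.029,0,0]],
  ],
)

```text
t: 1.2
ee_pos: [0.421, 0.1087, 0.2255]
eef_rot: [-179.6, -0.2, 160.9]
wrist_force: [0.7, 0.4, -0.1]
opening: 0.997
```

Request:
jog_arm(
  commands=[
    [[100,-0.017,-0.038,0,0],[100,-0.017,-0.038,0,0],[100,-0.017,-0.038,0,0],[100,-0.017,-0.038,0,0],[100,-0.017,-0.038,0,0],[100,-0.017,-0.038,0,0],[100,-0.017,-0.038,0,0],[100,-0.017,-0.038,0,0],[100,-0.017,-0.038,0,0],[100,-0.017,-0.038,0,0]],
  ],
)

```text
t: 2.2
ee_pos: [0.4542, -0.3227, 0.223]
eef_rot: [-179.8, -0.5, 160.7]
wrist_force: [-0.5, 0.6, 0.0]
opening: 1.001
```

Request:
jog_arm(
  commands=[
    [[100,0,0,0,0.14],[100,0,0,0,0.14],[100,0,0,0,0.14],[100,0,0,0,0.14],[100,0,0,0,0.14],[100,0,0,0,0.14],[100,0,0,0,0.14],[100,0,0,0,0.14]],
  ],
)

```text
t: 3.0
ee_pos: [0.4504, -0.3285, 0.2166]
eef_rot: [-179.1, -0.4, 93.4]
wrist_force: [0.4, -0.7, 0.9]
opening: 1.002
```

Run:
```python
from cell import manip
import cv2,pickle
print(manip.observe())
c=manip.read_camera('wrist');pickle.dump(c,open('w1.pkl','wb'));print(c['view'],c['mtx'],c['k1'])
cv2.imwrite('pics/w1.png',c['image'][:,:,::-1])
```

```text
{'t': 3.0, 'joint_pos': array([-44.7448943 ,  11.07715828,  91.0196629 ,  -0.44780343,
        78.81646066, -48.02007815]), 'qvel': array([ 6.63007512e-02,  3.53061194e-01,  4.51898473e-01, -8.92167789e-03,
        7.39730155e-02,  8.28159577e+01]), 'joint_torque': array([-1.14543884e-02, -3.72804308e+01, -2.87582356e+01, -3.29350086e-02,
        6.59564277e-02, -1.20189786e+00]), 'ee_pos': array([ 0.45044325, -0.32849506,  0.21656362]), 'eef_rot': array([-179.06338129,   -0.38626723,   93.36238089]), 'wrist_force': array([ 0.41283406, -0.67883949,  0.87715188]), 'torque': array([ 0.03024018, -0.0011684 , -0.06879419]), 'opening': 1.0017134030058337}
[[ 9.98197161e-01  5.76665068e-02 -1.66433714e-02 -4.26275854e-01]
 [ 6.00128910e-02 -9.54599348e-01  2.91785087e-01 -3.73241514e-01]
 [ 9.38475236e-04 -2.92257863e-01 -9.56339093e-01  2.69937379e-01]
 [ 0.00000000e+00  0.00000000e+00  0.00000000e+00  1.00000000e+00]] [[301.59000831   0.         278.89606321]
 [  0.         301.59000831 211.71513973]
 [  0.           0.           1.        ]] -0.012748985268970014
```

View pics/w1.png

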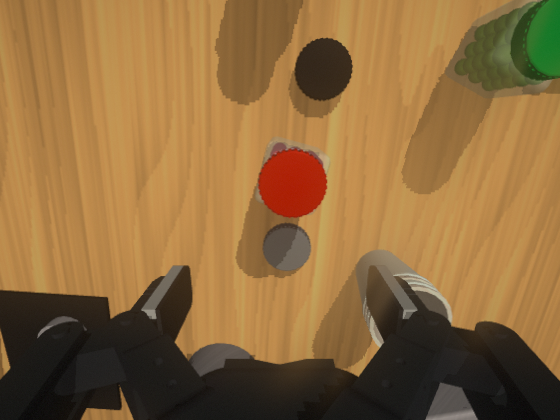

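The wrist view shows the red lid at (292,183) with two shoulder corners near (275,140) and (327,155). The grey lid is at (287,246) and the black lid at (323,70). I'll get the jar centre and yaw from zoomed views.

Run:
```python
import pickle;from h import *
c=pickle.load(open('w1.pkl','rb'));d=pickle.load(open('d0.pkl','rb'));t=d['top'];s=d['scene']
def red(c):h=hsv(c);return ((h[...,0]<6)|(h[...,0]>172))&(h[...,1]>180)&(h[...,2]>100)
e=cv2.minEnclosingCircle(blob(red(c),(292,183)));print(e,onz(c,[e[0]],.106),'cam',rays(c,[e[0]])[0])
o,_=rays(c,[e[0]])
print('rad',e[1]/301.59*(o[2]-.1))
print(cross(c,[e[0]],t,[(400.84,280.16)]),cross(c,[e[0]],s,[(202.4,118)]))
def crop(c,x0,x1,y0,y1):return cv2.resize(c['image'][y0:y1,x0:x1],(400,400),interpolation=cv2.INTER_CUBIC)[:,:,::-1]
cv2.imwrite('pics/crop2.png',np.hstack([crop(c,250,340,125,215),crop(t,375,425,255,305)]))
```

```text
((291.9898376464844, 182.88180541992188), 34.1183967590332) [[ 0.45759149 -0.30399845  0.106     ]] cam [ 0.44765332 -0.25282294  0.35996331]
rad 0.029409235438967958
(array([ 0.45757726, -0.29903177,  0.13286726]), np.float64(0.002244411739096095)) (array([ 0.45797023, -0.30500353,  0.10498768]), np.float64(0.00170584085836558))
```

View pics/crop2.png

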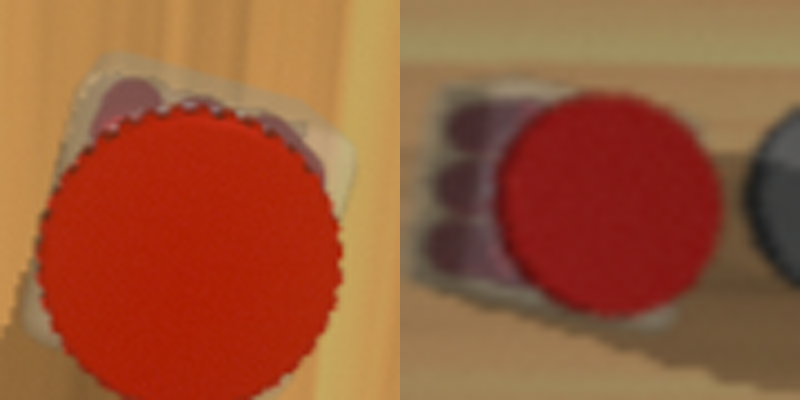

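Run:
```python
import pickle;from h import *
c=pickle.load(open('w1.pkl','rb'));d=pickle.load(open('d0.pkl','rb'));t=d['top']
f=90/400
for a,b in(((125,56),(335,128)),((83,85),(26,300))):
    P=onz(c,[(250+f*a[0],125+f*a[1]),(250+f*b[0],125+f*b[1])],.084);v=P[1]-P[0];print('edge',P[:,:2].round(4).tolist(),np.degrees(np.arctan2(v[1],v[0]))%90)
f=50/400
for z,a,b in((0.0,(430,110),(412,265)),(.08,(440,85),(590,85))):
    pass
P=onz(t,[(375+f*38,255+f*95),(375+f*17,255+f*270)],.03);v=P[1]-P[0];print('top left edge',np.degrees(np.arctan2(v[1],v[0]))%90)
# well & rack from top picture: rack outline corners
h=hsv(t);g=cv2.GaussianBlur(t['image'],(0,0),.7)
im=t['image'].astype(int)
for y,x in((185,180),(230,220),(213,215),(150,200),(240,260)):print((x,y),h[y,x])
def crop(c,x0,x1,y0,y1):return cv2.resize(c['image'][y0:y1,x0:x1],(400,400),interpolation=cv2.INTER_CUBIC)[:,:,::-1]
```

```text
edge [[0.4433, -0.2683], [0.4866, -0.28]] 74.912179704624
edge [[0.4351, -0.2745], [0.4252, -0.3197]] 77.63205093027807
top left edge 81.96884805832522
(180, 185) [ 18 115 157]
(220, 230) [ 12 165 116]
(215, 213) [ 0 39 13]
(200, 150) [ 16 123 147]
(260, 240) [ 16 121 156]
```

Request:
jog_arm(
  commands=[
    [[100,0,0,0,0.1],[100,0,0,0,0.1],[100,0,0,0,0.08],[100,0,0,0,0],[100,0.012,0.001,0.02,0],[100,0.012,0.001,0.03,0],[100,0,0,0.02,0],[100,0,0,0,0]],
  ],
)

```text
t: 3.85
ee_pos: [0.4558, -0.3038, 0.143]
eef_rot: [-178.9, -0.2, 77.8]
wrist_force: [-0.6, -1.4, 1.1]
opening: 1.0
```

Request:
jog_arm(
  commands=[
    [[100,0,0.002,0.02,0.03],[100,0,0,0.02,0],[100,0,0,0.012,0],[100,0,0,0,0],[100,0,0,0,0]],
  ],
)

```text
t: 4.35
ee_pos: [0.459, -0.3061, 0.0934]
eef_rot: [-179.2, -0.0, 76.6]
wrist_force: [0.1, -0.5, 0.1]
opening: 1.001
```

Run:
```python
from cell import manip
import cv2,pickle;from h import *
o=manip.observe();print(o['ee_pos'],o['eef_rot'],o['wrist_force'])
c=manip.read_camera('wrist')
def red(c):h=hsv(c);return ((h[...,0]<6)|(h[...,0]>172))&(h[...,1]>180)&(h[...,2]>100)
e=cv2.minEnclosingCircle(blob(red(c),(280,250)));print(e,onz(c,[e[0]],.106))
s=manip.read_camera('scene')
cv2.imwrite('pics/w2.png',np.hstack([cv2.resize(c['image'],(400,300)),cv2.resize(s['image'][80:180,140:273],(400,300),interpolation=2)])[:,:,::-1])
```

```text
[ 0.45901847 -0.30614338  0.0934354 ] [-1.79156974e+02 -7.00195386e-03  7.65506287e+01] [ 0.08195578 -0.5436624   0.07394786]
((278.1633605957031, 272.562255859375), 59.01701354980469) [[ 0.45906888 -0.30109978  0.106     ]]
```

View pics/w2.png

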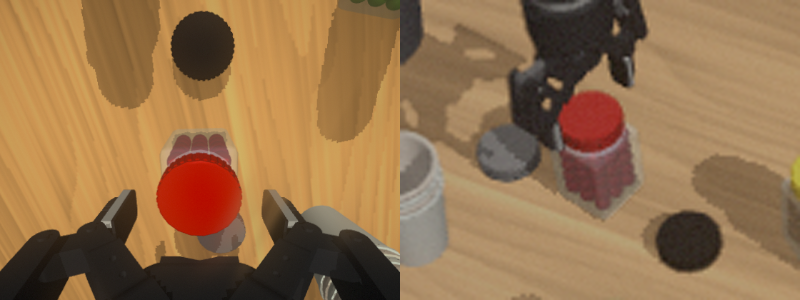

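The lid sits centred between the pads and the jar's far edge is square to the jaws, so the yaw matches. The next step is to descend and grip.

Request:
jog_arm(
  commands=[
    [[100,0.002,0,0.013,0],[100,0,0,0,0],[68,0,0,0,0],[66,0,0,0,0],[50,0,0,0,0],[50,0,0,0,0],[50,0,0,0,0],[50,0,0,0,0]],
  ],
  newtons=60,
)

```text
t: 5.25
ee_pos: [0.4602, -0.3049, 0.0823]
eef_rot: [-179.3, 0.1, 76.6]
wrist_force: [-0.3, 0.1, 0.7]
opening: 0.68
```

Request:
jog_arm(
  commands=[
    [[40,0,0,0,0],[40,0,0,0,0],[40,0,0,-0.01,0],[40,0,0,-0.03,0],[40,0,0,-0.04,0],[40,0,0,-0.04,0],[40,0,0,-0.04,0],[40,0,0,-0.02,0],[40,0,0,0,0]],
  ],
  newtons=110,
)

```text
t: 6.15
ee_pos: [0.4586, -0.301, 0.2612]
eef_rot: [-178.4, -0.4, 76.6]
wrist_force: [0.6, -0.3, -5.0]
opening: 0.668
```

Run:
```python
from cell import manip
import cv2,pickle;from h import *
o=manip.observe();print(o['ee_pos'],o['eef_rot'],o['wrist_force'],o['torque'],o['opening'])
w=manip.read_camera('wrist');s=manip.read_camera('scene');t=manip.read_camera('top')
pickle.dump((w,s,t,o),open('d2.pkl','wb'))
u=proj(s,[o['ee_pos']])[0].astype(int);v=proj(t,[o['ee_pos']])[0].astype(int);print(u,v)
r=lambda i,p,k:cv2.resize(i[max(p[1]-k,0):p[1]+k,max(p[0]-k,0):p[0]+k],(300,300),interpolation=2)
cv2.imwrite('pics/lift.png',np.vstack([np.hstack([r(s['image'],u,50),r(t['image'],v,50)]),cv2.resize(w['image'][100:400,130:430][:150],(600,300))])[:,:,::-1])
# rack: top view line fits
im=cv2.cvtColor(d['top']['image'] if 0 else t['image'],cv2.COLOR_RGB2HSV)
m=((im[...,1]>150)&(im[...,0]<14)&(im[...,2]>50)).astype(np.uint8)
m[:170]=0;m[250:]=0;m[:,:80]=0;m[:,245:]=0
m=cv2.morphologyEx(m,cv2.MORPH_CLOSE,np.ones((25,25)));k=blob(m,(165,208));q=cv2.minAreaRect(k);P=onz(t,cv2.boxPoints(q),.045);print(q,P.round(4).tolist(),P.mean(0))
print([np.linalg.norm(P[i]-P[i-1]) for i in range(4)])
```

```text
[ 0.45857193 -0.30101498  0.26119388] [-178.44161928   -0.44759002   76.5806312 ] [ 0.55808023 -0.3037128  -5.01524305] [-0.05516203 -0.10631621 -0.02424247] 0.6678785147487499
[196  75] [423 280]
((161.99317932128906, 207.05799865722656), (145.3505096435547, 44.98387908935547), 6.709836483001709) [[0.5803, 0.3999, 0.045], [0.6867, 0.3974, 0.045], [0.6531, 0.0558, 0.045], [0.5475, 0.0642, 0.045]] [0.61692453 0.22932654 0.045     ]
[np.float64(0.3372957981651007), np.float64(0.10643792729041587), np.float64(0.3432698250298022), np.float64(0.10591791727425647)]
```

View pics/lift.png

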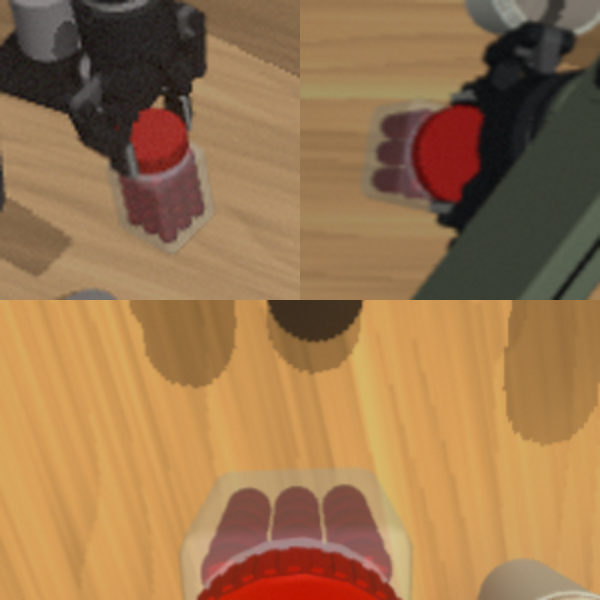

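The jar is up and upright, hanging square in the jaws. The load of about 5 N fits a jar of roughly 0.5 kg. The rack outline fits 106 x 340 mm at yaw of about -5.6°, which puts the well near (0.606, 0.120). I'll hover short of it to look.

Request:
jog_arm(
  commands=[
    [[40,0.02,0.005,0,0],[40,0.034,0.008,0,0],[40,0.034,0.008,0,0],[40,0.034,0.008,0,0],[40,0.034,0.008,0,0],[40,0.034,0.008,0,0],[40,0.034,0.008,0,0],[40,0.034,0.008,0,0],[40,0.034,0.008,0,-0.04],[40,0.02,0.008,0,-0.05],[40,0,0,0,-0.05],[40,0,0,0,0]],
  ],
)

```text
t: 7.5
ee_pos: [0.5898, 0.0043, 0.2165]
eef_rot: [-174.4, -2.0, 84.6]
wrist_force: [-0.1, -0.4, -5.2]
opening: 0.671
```

Run:
```python
from cell import manip
import cv2,pickle;from h import *
o=manip.observe();print(o['ee_pos'],o['eef_rot'],o['wrist_force'],o['qvel'].round(1))
w=manip.read_camera('wrist');pickle.dump((w,o),open('d3.pkl','wb'))
cv2.imwrite('pics/w3.png',w['image'][:,:,::-1])
print(proj(w,[[.606,.12,.045],[.606,.12,.015]]))
```

```text
[0.58982696 0.00427088 0.21652561] [-174.39150707   -1.95037071   84.56130809] [-0.09755026 -0.43511515 -5.21141674] [ 1.4  1.9  1.2  0.8 -0.8  1.1]
[[302.66768582  80.76775297]
 [303.29180385  85.06389629]]
```

View pics/w3.png

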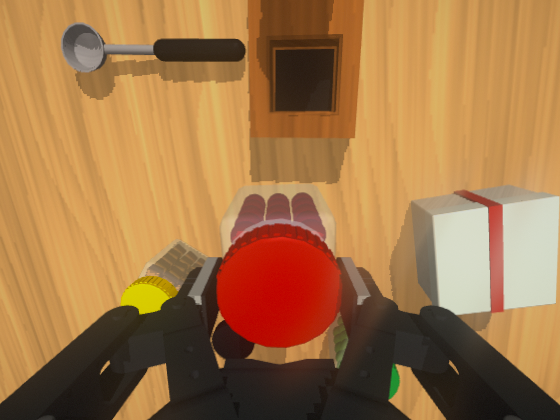

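The view shows the well at about (305,75), empty, with the scoop to its left and the cake box to its right. The jar still hangs square to the jaws. The tool has tilted about 6° during the fast carry, so I need to understand and undo that first.

Request:
jog_arm(
  commands=[
    [[40,0,0,0,0],[40,0,0,0,0],[40,0,0,0,0],[40,0,0,0,0]],
  ],
)

```text
t: 7.95
ee_pos: [0.5872, 0.0026, 0.2129]
eef_rot: [-174.0, -2.0, 84.2]
wrist_force: [0.2, -0.4, -5.4]
opening: 0.67
```

Request:
jog_arm(
  commands=[
    [[40,0,-0.04,0,0],[40,0,-0.04,0,0],[40,0,0,0,0],[40,0,0,0,0]],
  ],
)

```text
t: 8.35
ee_pos: [0.5046, 0.0092, 0.219]
eef_rot: [-173.8, -2.0, 84.0]
wrist_force: [0.3, 0.7, -4.1]
opening: 0.669
```

Request:
jog_arm(
  commands=[
    [[40,0,0,-0.04,0],[40,0,0,-0.04,0],[40,0,0,0,0]],
  ],
)

```text
t: 8.65
ee_pos: [0.5126, 0.005, 0.2996]
eef_rot: [-173.6, -2.0, 83.9]
wrist_force: [1.8, -0.6, -3.6]
opening: 0.664
```

Part of it is load sag: each row starts from the measured pose, so the sag adds up at about 0.1° per row. The cure is to set the jar on free counter beside the rack, press lightly so it squares up flat, then make a short quick hop to the well.

```bash
cat >> h.py <<'E'
from scipy.spatial.transform import Rotation as Ro
def shift(o,d):
    "world displacement -> tool axes"
    return (Ro.from_euler('xyz',o['eef_rot'],degrees=True).inv().apply(d)).round(4)
E
python3 - <<'E'
import pickle;from h import *
from cell import manip
o=manip.observe();print(o['ee_pos'],o['eef_rot'],shift(o,np.array([.585,-.035,.11])-o['ee_pos']),shift(o,[0,0,-.01]))
w,ow=pickle.load(open('d3.pkl','rb'));d=pickle.load(open('d0.pkl','rb'));t=d['top']
print('yellow',onz(t,[(300,290)],.106),'box',onz(t,[(292,165)],.073),'scoop',onz(t,[(190,245)],.02))
# well mouth corners, wrist view: rack top plane; dark well floor
h=hsv(w);k=blob(h[...,2]<70,(305,80));q=cv2.minAreaRect(k);print(q,onz(w,cv2.boxPoints(q),.015).round(4).tolist(),onz(w,[q[0]],.015))
g=cv2.resize(w['image'][15:145,235:375],(560,520),interpolation=2);cv2.imwrite('pics/well.png',g[:,:,::-1])
E
```

```text
[0.51261849 0.00504306 0.2995709 ] [-173.64646613   -1.95836632   83.88013646] [-0.0386  0.0966  0.1788] [-0.0003  0.0011  0.0099]
yellow [[ 0.43387116 -0.09166462  0.106     ]] box [[ 0.71679177 -0.0721741   0.073     ]] scoop [[0.53100829 0.16426691 0.02      ]]
((304.5, 79.5), (61.0, 57.0), 90.0) [[0.5802, 0.1582, 0.015], [0.6388, 0.1514, 0.015], [0.636, 0.0916, 0.015], [0.5744, 0.0977, 0.015]] [[0.60767131 0.12537147 0.015     ]]
```

View pics/well.png

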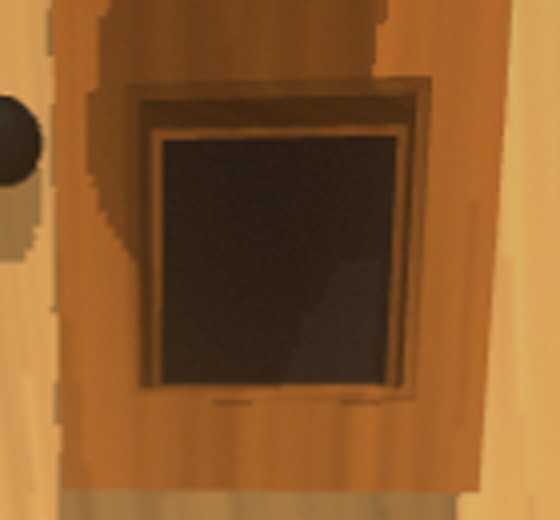

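Run:
```python
import pickle;from h import *
w,ow=pickle.load(open('d3.pkl','rb'))
f=lambda L:[(235+u/4,15+v/4) for u,v in L]
P=onz(w,f([(127,88),(431,78),(412,400),(140,390)]),.045);print(P.round(4).tolist(),P.mean(0))
print([np.linalg.norm(P[i]-P[i-1]).round(4) for i in range(4)],[np.degrees(np.arctan2(*(P[i]-P[i-1])[1::-1]))%90 for i in range(4)])
Q=onz(w,f([(60,490),(478,490)]),.045);v=Q[1]-Q[0];print(Q,np.linalg.norm(v),np.degrees(np.arctan2(v[1],v[0])))
u=v/np.linalg.norm(v);n=np.array([-u[1],u[0],0]);print('well from rack end',Q.mean(0)+n*.058)
```

```text
[[0.575, 0.1622, 0.045], [0.6458, 0.156, 0.045], [0.6383, 0.085, 0.045], [0.5712, 0.0939, 0.045]] [0.6075951  0.12426027 0.045     ]
[np.float64(0.0685), np.float64(0.0711), np.float64(0.0714), np.float64(0.0677)] [np.float64(86.85634443114824), np.float64(84.95553224812339), np.float64(84.00536803754284), np.float64(82.4529654366674)]
[[0.54802965 0.07137961 0.045     ]
 [0.65366532 0.06188757 0.045     ]] 0.1060612738160413 -5.1346035377695065
well from rack end [0.60603824 0.12440085 0.045     ]
```

Request:
jog_arm(
  commands=[
    [[40,-0.008,0.019,0.036,0],[40,-0.008,0.019,0.036,0],[40,-0.008,0.019,0.036,0],[40,-0.008,0.019,0.036,0],[40,-0.006,0.019,0.025,0]],
  ],
)

```text
t: 9.15
ee_pos: [0.5951, -0.0369, 0.1203]
eef_rot: [-174.8, -1.9, 83.9]
wrist_force: [0.0, 0.2, -4.4]
opening: 0.669
```

Request:
jog_arm(
  commands=[
    [[40,0,0.003,0.025,0],[40,0,0,0.008,0],[40,0,0,0.006,0],[40,0,0,0.006,0]],
  ],
)

```text
t: 9.55
ee_pos: [0.5981, -0.0343, 0.0848]
eef_rot: [-174.6, -2.2, 83.8]
wrist_force: [-10.7, 1.6, 26.4]
opening: 0.673
```

Request:
jog_arm(
  commands=[
    [[40,0,0,0.002,0],[40,0,0,0.002,0],[40,0,0,0.002,0],[40,0,0,0.002,0]],
  ],
)

```text
t: 9.95
ee_pos: [0.5994, -0.0337, 0.0849]
eef_rot: [-174.8, -2.2, 83.8]
wrist_force: [-5.8, 1.7, 12.2]
opening: 0.667
```

Request:
jog_arm(
  commands=[
    [[40,0.001,-0.003,0.006,0],[40,0.001,-0.003,0.006,0],[40,0.001,-0.003,0.006,0],[40,0.001,-0.003,0.006,0]],
  ],
)

```text
t: 10.35
ee_pos: [0.5974, -0.0317, 0.0839]
eef_rot: [-176.2, -1.8, 83.9]
wrist_force: [-6.5, -0.9, 23.5]
opening: 0.67
```

Request:
jog_arm(
  commands=[
    [[40,0.002,-0.003,0.007,0],[40,0.002,-0.003,0.007,0],[40,0.002,-0.003,0.007,0],[40,0.002,-0.003,0.007,0],[40,0.002,-0.003,0.007,0],[40,0.002,-0.003,0.007,0],[40,0.002,-0.003,0.007,0]],
  ],
)

```text
t: 11.05
ee_pos: [0.5945, -0.0313, 0.083]
eef_rot: [-178.5, -0.1, 84.1]
wrist_force: [-10.9, -3.1, 28.5]
opening: 0.669
```

Request:
jog_arm(
  commands=[
    [[40,0,-0.003,0.007,0],[40,0,-0.003,0.007,0],[40,0,-0.003,0.007,0],[40,0,-0.002,0.004,0],[40,0,0,0,0]],
  ],
)

```text
t: 11.55
ee_pos: [0.5927, -0.0315, 0.0833]
eef_rot: [-179.8, -0.0, 84.1]
wrist_force: [0.0, -0.5, -5.5]
opening: 0.666
```

Run:
```python
import pickle;from h import *
from cell import manip
o=manip.observe();print(o['ee_pos'],o['eef_rot'],o['wrist_force'],o['torque'])
s=manip.read_camera('scene');t=manip.read_camera('top');w=manip.read_camera('wrist');pickle.dump((s,t,w,o),open('d4.pkl','wb'))
b=o['ee_pos'];u=proj(s,[b])[0].astype(int);v=proj(t,[b])[0].astype(int)
r=lambda i,p,k:cv2.resize(i[max(p[1]-k,0):p[1]+k,max(p[0]-k,0):p[0]+k],(400,400),interpolation=2)
cv2.imwrite('pics/set.png',np.hstack([r(s['image'],u,50),cv2.resize(w['image'][80:330,155:405],(400,400),interpolation=2)])[:,:,::-1])
print(shift(o,[.01,0,0]),shift(o,[0,.01,0]))
```

```text
[ 0.59266836 -0.03149405  0.08327736] [-1.79757164e+02 -2.72482916e-02  8.40552045e+01] [ 0.02657925 -0.50046819 -5.47343753] [ 0.02687546 -0.0716833   0.03493712]
[ 0.001   0.0099 -0.    ] [ 0.0099 -0.001   0.    ]
```

View pics/set.png

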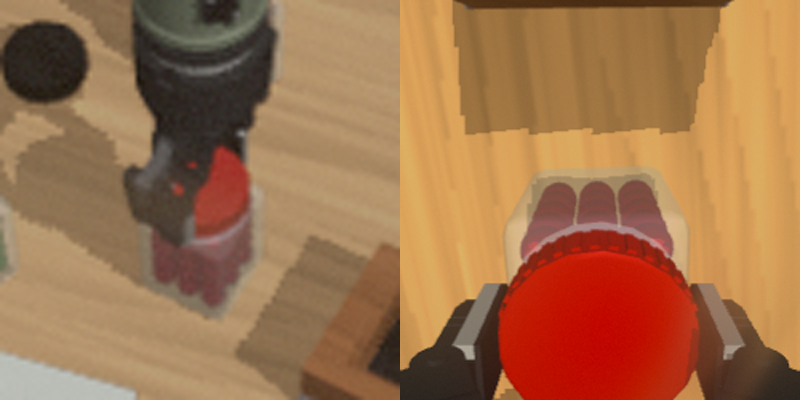

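The jar is standing flat, the tool is level to about 0.3°, and the jar is square to the jaws. Next is the short hop to the well.

Request:
jog_arm(
  commands=[
    [[40,0,0,-0.03,0],[40,0,0,-0.035,-0.01],[40,0.03,0,-0.005,0],[40,0.035,-0.001,-0.002,0],[40,0.035,-0.001,-0.002,0],[40,0.03,-0.001,-0.002,0],[40,0.015,0,-0.001,0]],
  ],
)

```text
t: 12.4
ee_pos: [0.5994, 0.1147, 0.1473]
eef_rot: [-178.6, -0.0, 84.2]
wrist_force: [0.8, -0.2, -5.0]
opening: 0.664
```

Run:
```python
import pickle;from h import *
from cell import manip
o=manip.observe();print(o['ee_pos'],o['eef_rot'],o['wrist_force'],o['qvel'].round(1))
print(shift(o,np.array([.6065,.1235,o['ee_pos'][2]])-o['ee_pos']))
R=Ro.from_euler('xyz',o['eef_rot'],degrees=True).as_matrix();print('lean',R[:,2])
s=manip.read_camera('scene');t=manip.read_camera('top');w=manip.read_camera('wrist');pickle.dump((s,t,w,o),open('d5.pkl','wb'))
b=o['ee_pos'];u=proj(s,[[.6065,.1235,.06]])[0].astype(int);v=proj(t,[[.6065,.1235,.06]])[0].astype(int)
r=lambda i,p,k:cv2.resize(i[max(p[1]-k,0):p[1]+k,max(p[0]-k,0):p[0]+k],(400,400),interpolation=2)
cv2.imwrite('pics/hop.png',np.hstack([r(s['image'],u,40),r(t['image'],v,40)])[:,:,::-1])
```

```text
[0.59943359 0.11465221 0.14731365] [-1.78609279e+02 -4.78749483e-02  8.42162507e+01] [ 0.81898804 -0.17940122 -5.00339599] [13.6  5.4 -5.9 -2.   2.2 14.2]
[ 0.0095  0.0061 -0.0001]
lean [-0.02406254  0.00327689 -0.99970508]
```

View pics/hop.png

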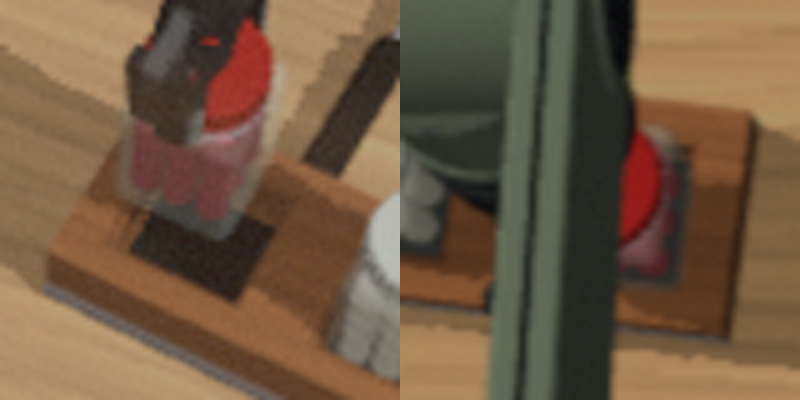

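The jar's lower end is just short of the well, towards -x and -y, and clear of the rack. That agrees with the computed remainder. I'll correct it and lower part way.

Request:
jog_arm(
  commands=[
    [[40,0.006,0.008,0.002,-0.006],[40,0,0,0.004,0]],
  ],
)

```text
t: 12.75
ee_pos: [0.6089, 0.1156, 0.1402]
eef_rot: [-178.6, 0.1, 84.5]
wrist_force: [0.3, -0.4, -4.8]
opening: 0.666
```

Request:
jog_arm(
  commands=[
    [[40,0.008,0,0,0],[40,0,0,0,0]],
  ],
)

```text
t: 12.95
ee_pos: [0.6093, 0.1221, 0.1383]
eef_rot: [-178.4, 0.2, 84.3]
wrist_force: [-0.4, 0.1, -5.4]
opening: 0.671
```

Request:
jog_arm(
  commands=[
    [[40,0.001,-0.001,0.008,0],[40,0,0,0.007,-0.003],[40,0,0,0.006,0]],
  ],
)

```text
t: 13.25
ee_pos: [0.6104, 0.1238, 0.1198]
eef_rot: [-178.8, 0.0, 84.4]
wrist_force: [0.9, 1.4, -2.7]
opening: 0.665
```

Request:
jog_arm(
  commands=[
    [[40,0,-0.001,0.007,0],[40,0,0,0.006,0],[40,0,0,0.005,0]],
  ],
)

```text
t: 13.55
ee_pos: [0.6084, 0.1241, 0.1]
eef_rot: [-178.8, -0.0, 84.4]
wrist_force: [0.2, 1.0, -4.5]
opening: 0.665
```

Bottom is about 17 mm above the counter and nearly seated. Next I'll press it down to the floor.

Request:
jog_arm(
  commands=[
    [[40,0,0,0.003,0],[40,0,0,0.003,0],[40,0,0,0.004,0],[40,0,0,0.004,0]],
  ],
)

```text
t: 13.95
ee_pos: [0.6094, 0.1248, 0.0981]
eef_rot: [-178.8, -0.0, 84.5]
wrist_force: [-8.8, -0.1, 16.1]
opening: 0.67
```

Seated: TCP 0.098 matches 0.015 + 0.083. I'll square up by pressing, as before.

Request:
jog_arm(
  commands=[
    [[40,0,-0.003,0.006,0],[40,0,-0.003,0.006,0],[40,0,-0.003,0.006,0],[40,0,-0.002,0.004,0]],
  ],
)

```text
t: 14.35
ee_pos: [0.6068, 0.1249, 0.0976]
eef_rot: [-180.0, 0.0, 84.5]
wrist_force: [-2.9, 0.0, 5.1]
opening: 0.662
```

Run:
```python
from cell import manip
o=manip.observe();print(o['ee_pos'],o['eef_rot'],o['wrist_force'],o['torque'],o['joint_pos'].round(1))
```

```text
[0.60683302 0.12486976 0.09763   ] [-1.79991415e+02  1.86444851e-02  8.44782935e+01] [-2.90463756  0.03689088  5.12243102] [-0.01784194  0.61926142 -0.09690694] [ 3.6 24.8 88.3 -0.  67.   9.2]
```

Now the unscrewing: counter-clockwise from above is a negative turn.

Request:
jog_arm(
  commands=[
    [[40,0,0,0,0],[40,0,0,0,0],[40,0,0,0,-0.1],[40,0,0,0,-0.1],[40,0,0,0,-0.1],[40,0,0,0,-0.1],[40,0,0,0,-0.1],[40,0,0,0,0]],
  ],
  newtons=120,
)

```text
t: 15.15
ee_pos: [0.6073, 0.1255, 0.0978]
eef_rot: [180.0, -0.1, 114.1]
wrist_force: [-0.9, 0.7, 1.2]
opening: 0.666
```

```bash
cat > st.py <<'E'
from cell import manip
o=manip.observe();print(o['t'],o['ee_pos'].round(4),o['eef_rot'].round(2),o['wrist_force'].round(2),o['torque'].round(3),o['opening'].round(3),o['joint_pos'][5].round(1))
E
python3 st.py
```

```text
Traceback (most recent call last):
  File "st.py", line 2, in <module>
    o=manip.observe();print(o['t'],o['ee_pos'].round(4),o['eef_rot'].round(2),o['wrist_force'].round(2),o['torque'].round(3),o['opening'].round(3),o['joint_pos'][5].round(1))
                                                                                                                             ^^^^^^^^^^^^^^^^^^
AttributeError: 'float' object has no attribute 'round'
```

Request:
jog_arm(
  commands=[
    [[40,0,0,0,-0.13],[40,0,0,0,-0.13],[40,0,0,0,-0.13],[40,0,0,0,-0.1],[40,0,0,0,0]],
  ],
)

```text
t: 15.65
ee_pos: [0.6067, 0.1251, 0.0978]
eef_rot: [-179.9, -0.2, 142.6]
wrist_force: [-1.3, 0.3, 1.4]
opening: 0.667
```

```bash
sed -i "s/o\['opening'\].round(3)/o['opening']/" st.py; python3 st.py
```

```text
15.65 [0.6067 0.1251 0.0978] [-179.92   -0.22  142.56] [-1.29  0.33  1.42] [0.065 0.229 0.04 ] 0.6671479892387796 -49.0
```

58° turned. Gentle lift test.

Request:
jog_arm(
  commands=[
    [[40,0,0,-0.001,0],[40,0,0,-0.001,0],[40,0,0,0,0]],
  ],
)

```text
t: 15.95
ee_pos: [0.6066, 0.1248, 0.0993]
eef_rot: [-179.9, -0.2, 142.2]
wrist_force: [-1.3, 0.5, 0.1]
opening: 0.668
```

```bash
python3 st.py
```

```text
15.95 [0.6066 0.1248 0.0993] [-179.87   -0.23  142.15] [-1.35  0.51  0.12] [0.113 0.198 0.042] 0.6684066114410117 -48.6
```

Request:
jog_arm(
  commands=[
    [[40,0,0,-0.001,0],[40,0,0,0,0]],
  ],
)

```text
t: 16.15
ee_pos: [0.6066, 0.1248, 0.1002]
eef_rot: [-179.9, -0.2, 142.1]
wrist_force: [-1.4, 0.2, -0.5]
opening: 0.67
```

```bash
python3 st.py
```

```text
16.15 [0.6066 0.1248 0.1002] [-179.87   -0.24  142.06] [-1.42  0.23 -0.55] [ 0.027  0.14  -0.002] 0.6700775294206265 -48.5
```

Only about 0.5 N of pull at 2.4 mm up, so the jar isn't coming along. I'll lift slowly and watch the force.

Request:
jog_arm(
  commands=[
    [[40,0,0,-0.003,0],[40,0,0,-0.004,0],[40,0,0,0,0]],
  ],
)

```text
t: 16.45
ee_pos: [0.6073, 0.1248, 0.1081]
eef_rot: [-179.9, -0.2, 142.0]
wrist_force: [-0.8, 1.0, -0.6]
opening: 0.663
```

```bash
python3 st.py
```

```text
16.45 [0.6073 0.1248 0.1081] [-179.93   -0.18  142.02] [-0.8   0.97 -0.58] [0.165 0.126 0.019] 0.6628166102379254 -48.5
```

Request:
jog_arm(
  commands=[
    [[40,0,0,-0.006,0],[40,0,0,-0.007,0],[40,0,0,-0.006,0],[40,0,0,-0.004,0],[40,0,0,0,0],[40,0,0,0,0]],
  ],
)

```text
t: 17.05
ee_pos: [0.6092, 0.1246, 0.1353]
eef_rot: [179.9, 0.1, 142.0]
wrist_force: [-0.0, -0.5, -0.1]
opening: 0.669
```

```bash
python3 st.py
python3 - <<'E'
import pickle;from h import *
from cell import manip
s=manip.read_camera('scene');t=manip.read_camera('top');w=manip.read_camera('wrist');pickle.dump((s,t,w),open('d6.pkl','wb'))
u=proj(s,[[.6065,.1235,.09]])[0].astype(int)
r=lambda i,p,k:cv2.resize(i[max(p[1]-k,0):p[1]+k,max(p[0]-k,0):p[0]+k],(400,400),interpolation=2)
cv2.imwrite('pics/end.png',np.hstack([r(s['image'],u,45),cv2.resize(w['image'],(400,400))])[:,:,::-1])
a=pickle.load(open('d0.pkl','rb'))['scene']['image'];d=cv2.absdiff(a,s['image']).max(2)>60
n,_,st,ce=cv2.connectedComponentsWithStats(cv2.morphologyEx(d.astype(np.uint8),cv2.MORPH_OPEN,np.ones((2,2))))
print([(ce[i].round(),st[i,4]) for i in range(1,n) if st[i,4]>8])
E
```

```text
17.05 [0.6092 0.1246 0.1353] [1.7991e+02 6.0000e-02 1.4202e+02] [-0.03 -0.53 -0.05] [0.022 0.082 0.005] 0.6694837379124008 -48.5
[(array([393.,  13.]), np.int32(246)), (array([429.,  21.]), np.int32(1414)), (array([347.,  13.]), np.int32(61)), (array([379.,  14.]), np.int32(40)), (array([351.,  34.]), np.int32(56)), (array([367.,  34.]), np.int32(107)), (array([386.,  42.]), np.int32(70)), (array([346.,  40.]), np.int32(13)), (array([403.,  53.]), np.int32(23)), (array([551.,  86.]), np.int32(390)), (array([326.,  94.]), np.int32(57)), (array([343., 157.]), np.int32(3984)), (array([379., 109.]), np.int32(26)), (array([386., 109.]), np.int32(20)), (array([376., 120.]), np.int32(12)), (array([203., 126.]), np.int32(147)), (array([215., 136.]), np.int32(82)), (array([334., 228.]), np.int32(273)), (array([336., 243.]), np.int32(18))]
```

View pics/end.png

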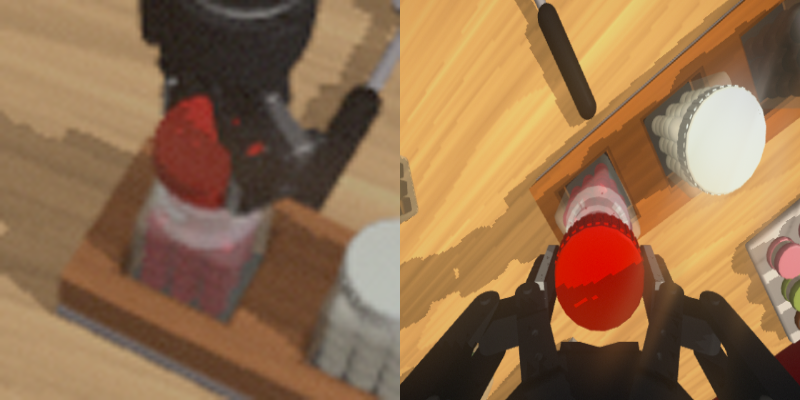

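The picture shows the jar seated in the well with its neck open and the lid held level above it. Nothing else has changed apart from the arm and the jar's old spot. The gap works out at about 23 mm, so I'll trim it to 20 mm and recentre.

Request:
jog_arm(
  commands=[
    [[40,0.002,-0.001,0.003,0],[40,0,0,0,0],[40,0,0,0,0]],
  ],
)

```text
t: 17.5
ee_pos: [0.6058, 0.125, 0.1304]
eef_rot: [-180.0, -0.1, 142.0]
wrist_force: [0.2, -0.8, -0.7]
opening: 0.666
```

```bash
python3 st.py
```

```text
17.5 [0.6058 0.125  0.1304] [-1.7998e+02 -7.0000e-02  1.4201e+02] [ 0.24 -0.76 -0.73] [-0.006 -0.011  0.002] 0.6656421901005064 -48.4
```

```bash
python3 -c "
from cell import manip
manip.hand_in()"; python3 st.py
```

```text
the job is handed in; nothing more can be done
the job is handed in; nothing more can be done
```

The cherry jar is sitting fully down in the empty well, its lid is unscrewed, and the arm is holding the lid level just above the open mouth. I handed it in at about 17.5 s. `hand_in()` reports no verdict, and nothing could be read after it.

- **Seating:** the tool height at seating (0.098 m) matched the expected height of the well floor plus the jar.
- **Unscrewing:** I turned the lid about 58° counter-clockwise. A gentle lift test then showed only about 0.5 N of pull, roughly the lid's own weight, so the threads had let go and I stopped turning.
- **Final pose:** by tool height, the lid is about 19 mm above the rim, level to 0.1° and within about 1 mm of the jar's axis.
- **Other objects:** after the lid came off, I compared the scene camera picture with the first one. It showed changes only where the arm and the jar had moved.

**What went wrong:** the jar leaned about 6° while being carried, because the arm sags under load and each move starts from the sagged position. I set it down on free counter beside the rack, pressed it flat, then moved it the short distance into the well, leaning less than 2°.

The camera estimates also disagreed slightly. The top view alone put the well about 4 mm lower in y than the wrist view, and I used the wrist view. The jar went in with only small side forces, so that choice held up.

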